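# Fit a battery in the table lantern and hold its cap at the trial-light mark

## Robot

A 6-joint arm with a two-finger parallel gripper is mounted at the origin on the work surface. World frame = base frame: x ahead of the robot, y to its left, z up, the work surface at z = 0. Lengths are in m, angles in rad, forces in N, time in s.
With the tool pointing down it reaches from about 0.4 to 0.825 m from the base axis. Payload 7 kg.
Tool frame: the origin (TCP) lies midway between the tips of the shut fingers; the grasp point (between the pads) lies 19 mm behind it (grip_point_offset is the distance from the TCP to the grasp point, in m); z points along the fingers, y is the line along which they close (so a half turn about z gives the same grasp; the last joint's range is limited). The gripper opens to 88 mm and grips with 3 to 60 N. Pads are 19 mm wide; open, the fingers measure 130 mm over their backs; the gripper's body (78 mm by 193 mm) begins 47 mm behind the grasp point.
Start: joints at [-0.883, 0.359, 0.012, 0, -1.224, -0.288], TCP at [0.263, -0.622, 0.227] pointing down, gripper open.
Joint ranges: [-3.07, 3.07], [-1.43, 2.12], [-1.02, 1.25], [-3.03, 1.67], [-3.05, -0], [-3.03, 3.03]. Speed limits (rad/s): [2.39, 2.39, 3.01, 3.14, 3.14, 3.14].

## Interface

Orientations are given as [roll, pitch, yaw] about the fixed x, y, z axes, in that order (R = Rz(yaw) Ry(pitch) Rx(roll)).
In Python, from station import get_state, grab_frame, camera_params, job_done, grip_point_offset gives the robot as it stands.
- The arm moves only by the shell command python3 -m creep 'ROWS' [FORCE]. ROWS is JSON, a list that holds one entry, the list of rows, each a list of 7 numbers: the finger opening in cm, from 0 to 8.76, then the shift along the tool's x, y, z in cm, then the turn, a rotation vector about the tool's x, y, z in rad. In form: [[[fingers, tx, ty, tz, wx, wy, wz], ...]]. A call has 1 to 20 rows; each row is the pose to reach, as a shift and turn from the pose commanded when the call began, along the tool's axes at that moment; what a row does not reach only later rows make up. A row lasts 1/8 s, in which the tool goes at most 62.5 mm and 10.7 degrees, less where a joint would pass 70% of its speed; a pose out of reach is approached as far as the arm can. A call with a gripper value outside its range is refused whole. The fingers move at their own pace and stop on an object; FORCE is the grip in N (left out, the last holds). Time passes only in rows, so rows that repeat a pose let the fingers close. It gives the time, the measured TCP pose, the force, the opening and the grip force at its end, in the units of the state.
- get_state(): the state, without advancing time (a new reading comes with each control period).
- grab_frame(name): name is "side" or "top" or "wrist"; returns the picture (420x560x3 uint8, blue, green, red); there is no depth.
- camera_params(name): a dict with "vertical_fov" (degrees; the focal length in pixels is half the picture's height over the tangent of half this angle, whatever the lens; pixels are square), "cx", "cy" (the principal point, pixels), "view" (4x4, takes a point from world to camera coordinates). Camera axes: x right, y down, z forward; pixel columns grow to the right and rows downward; lengths in m; the calibration is good to about 2 mm. A picture is of the moment at which its call begins: read the wrist's pose just before it. camera_params takes no time and is no camera call; for the wrist camera it gives the pose at the moment of the call.
- job_done(): hands the job in; it is judged then, once.
The state is a dict: "t": time; "q": joint angles; "qd": joint speeds; "joint_efforts": joint torques, N m; "eef_pos": TCP position; "ee_rot": TCP orientation; "force": force on the tool from outside, world axes, zero at the start; "moment": the same for the moment, N m; "width": finger opening in m; "gripper_force": force on a finger pad.
Only numpy, scipy, OpenCV 4.12 (cv2) and the standard library are available. Lean on these libraries where they do the work, as an engineer would, in place of code of your own. Each camera call takes 0.05 s, during which the arm holds its last target. There are 200 camera calls.

## Task

Give the table lantern a fresh battery and a trial light: let the biggest of the oak box's three cells down into the lantern's tube, nub up, then put the cap on, lugs through the notches, press it down against the battery spring and turn it clockwise half way, to the bar mark 45 degrees on, never into the lock click. It springs back, so finish still gripping the cap and holding it at that mark. Leave the other things where they are.

Things in the scene. Friction and masses are not known exactly. Their poses are not given: they have to be found in the camera images.
- lantern: Cordless table lantern, 110 mm high, on a weighted foot 104 mm across that does not shift: white opal shade 84 mm across, above it a steel neck 88 mm across (z 88 to 110 mm), open at the top; the battery tube runs down its axis. Origin: centre of the underside, z up. Its +x and -x point through the two notches in the neck.
- lantern_rim (a point): Lantern's axis at the top face of the neck, 110 mm above the table. The neck's mouth, 53 mm wide, lies between two ledges 4 mm thick (z 106 to 110 mm); below them the channel for the lugs is 65 mm wide down to its floor at z = 96 mm.
- tube_mouth (a point): Lantern's axis at the channel's floor, 96 mm above the table. From here a cone 44 mm wide, 6 mm deep, leads into the battery tube, 36 mm wide. The sprung contact at the tube's bottom stands at 41.5 mm above the table, gives 1.5 N per mm and has 6 mm of travel.
- notch (a point): Middle of one of the two entry notches (the other faces it across the axis): 12 mm wide cuts in the ledges at the lantern's +x and -x, 29.5 mm off the axis. The lugs go down through them. One raised dark dot on the rim beside each.
- half_mark (a point): One of the two raised dark bars on the top face of the rim (the other faces it across the axis), 45 degrees clockwise, seen from above, of a notch: half way. Two dots mark the lock, 90 degrees clockwise of the notch.
- twist_switch (a joint): Brass ring in the channel whose dogs carry the lugs. Rad clockwise from above; 0 (held by its spring): dogs beside the notches; end stop 1.6. Return torque 0.05 N m plus 0.09 per rad. The lugs have 2 mm of play each way: a cap turned by A brings the ring to about A - 0.08. Catches resist from A = 1.1 rad and click over from 1.2.
- cap: Lantern's steel cap, 42 mm high, 120 g, standing on its plug on the table. Origin: centre of the plug's underside, z up. Plug 47 mm across, 11 mm deep; disc 70 mm across, z 11 to 18 mm; grip bar on top. Same after a half turn about z. Seated, the disc lies on the neck, origin 99 mm above the table, and may then rise 1.5 mm under the ledges.
- cap_grip (a point): Middle of the cap's grip bar, 30 mm above the cap's origin: 48 mm long along the cap's x, 14 mm thick along y, 24 mm high (z 18 to 42 mm).
- cap_lug (a point): Middle of one of the cap's two lugs at the plug's foot, on the cap's +x (the other on -x), in line with the bar: round-ended, 8 mm wide, 5.5 mm thick, 60 mm over both ends. With the big cell in, the battery spring pushes the cap up over the last 3 mm before it is seated, with up to about 5 N.
- big_cell: Biggest battery cell, D size: 33 mm across, 61.5 mm high with the nub (10 mm across, 1.5 mm high) on top, 140 g, grey sleeve, standing in one of the oak box's compartments. Origin: centre of its underside, z to the nub. In the lantern its origin rests about 40.5 mm above the table, 37.5 to 39 mm with the cap on.
- mid_cell: Middle battery cell, C size, 25 mm across, 50 mm high, standing in the oak box; stays there. Origin: centre of its underside.
- slim_cell: Slim battery cell, AA size, 14.4 mm across, 50.5 mm high, standing in the oak box; stays there. Origin: centre of its underside.
- oak_box: Oak box that does not shift, 72 mm along x, 164 mm along y, walls 5 mm thick, 34 mm high, floor 6 mm thick; three compartments side by side along y, 62 by 48 mm inside, between partitions 30 mm high, 53 mm apart. Flap lid folded back, sloping to the table up to 70 mm beyond the +x wall. Origin: centre of the box's underside.
- mug: White ceramic mug, 82 mm across, 90 mm high, on a round glass coaster 100 mm across and 5 mm thick; stays there. Origin: centre of its underside.
- remote: Grey remote control lying flat, 160 mm along x, 44 mm wide, 18 mm high; stays there. Origin: centre of its underside.
- pen: Stainless steel pen lying on the table, 141 mm long along x, 9 mm thick; stays there. Origin: on its underside near mid length.

How it is judged:
On the way, in this order (a step that is already met when the one before it is completed fails the run):
1. the biggest cell stands in the lantern's battery tube, nub up, on the contact (horizontal distance between big_cell and lantern below 0.004 m and z of big_cell in the frame of lantern between 0.03 and 0.043 m and angle between big_cell's own z axis and vertical below 0.15 rad), for 0.2 s.
2. the cap is down on the neck, its lugs through the notches and not yet turned (horizontal distance between cap and lantern below 0.004 m and z of cap in the frame of lantern below 0.1015 m and angle between the x axis of cap and the x axis of lantern, either way round below 0.2 rad and angle between cap's own z axis and vertical below 0.1 rad), for 0.1 s.
At the end, for the whole second after the job is handed in: Big cell on the contact in the tube, nub up; cap down on the neck (origin below 102 mm in the lantern frame, within 4 mm of the axis, tilt under 0.1 rad), turned clockwise 35 to 55 degrees from the notches, switch ring carried along (0.48 to 0.95 rad) and at rest, fingers gripping it (over 1 N) (angle between the x axis of cap and the x axis of lantern, either way round between 0.611 and 0.96 rad and value of joint twist_switch between 0.48 and 0.95 rad and velocity of joint twist_switch between -0.1 and 0.1 rad/s and horizontal distance between each of cap, big_cell and lantern below 0.004 m and z of cap in the frame of lantern below 0.102 m and angle between cap's own z axis and vertical below 0.1 rad and contact force between the fingers and cap above 1 N and z of big_cell in the frame of lantern below 0.043 m and angle between big_cell's own z axis and vertical below 0.15 rad); the arm keeps its last pose, push and grip.
It fails at once if the cap is turned on into the lock click (value of joint twist_switch above 1.12 rad).
It fails at once if another cell is taken or knocked about (distance of any of mid_cell, slim_cell from where it was at the start of the episode above 0.03 m).
It fails at once if the mug, the remote or the pen is shifted (distance of any of mug, remote, pen from where it was at the start of the episode above 0.03 m or angle between mug's own z axis and vertical above 0.3 rad).
It also fails if it takes over 64 s, if anything falls off the work surface, if the arm or the gripper's body presses on something with over 40 N, if the wrist force passes 120 N, or if a joint passes its speed limit or range.

## Working session

There is one attempt and no reset: what is moved stays moved. The work goes in short steps, Python scripts to look and compute and a shell command to move; the robot and the scene stay as the last step left them, time stands still between calls to the robot, and variables do not carry over. Pictures are saved under pics/ and viewed, at most 10 in all, crops included, and the job is handed in when it is done.

```bash
ls; mkdir -p pics; cat > h.py <<'E'
import numpy as np, cv2
from station import *
def ray(p,u,v):
    f=210/np.tan(np.radians(p["vertical_fov"])/2)
    V=np.array(p["view"]); R=V[:3,:3]; t=V[:3,3]
    return -R.T@t, R.T@np.array([(u-p["cx"])/f,(v-p["cy"])/f,1])
def onz(p,u,v,z):
    c,d=ray(p,u,v); return c+d*(z-c[2])/d[2]
def proj(p,X):
    f=210/np.tan(np.radians(p["vertical_fov"])/2)
    V=np.array(p["view"]); x=V[:3,:3]@np.array(X)+V[:3,3]
    return f*x[0]/x[2]+p["cx"], f*x[1]/x[2]+p["cy"]
E
python3 - <<'E'
from h import *
print(get_state(), grip_point_offset)
for n in("top","side"):
    p=camera_params(n); print(n,p)
    cv2.imwrite(f"pics/{n}0.png",grab_frame(n))
E
```

```text
pics
{'t': 0.0, 'q': array([-8.82869648e-01,  3.59394517e-01,  1.10608470e-02, -3.66389623e-04,
       -1.22407071e+00, -2.88096749e-01]), 'qd': array([-0.00221831, -0.0015101 ,  0.00010261,  0.00119814,  0.00073032,
        0.00086393]), 'joint_efforts': array([ 7.48211664e-05, -5.82724750e+01,  2.93043673e+01,  6.99712202e+00,
        6.71414149e-03, -1.30416574e-04]), 'eef_pos': array([ 0.26254461, -0.62132526,  0.22561568]), 'ee_rot': array([ 3.13995300e+00, -1.26707488e-04, -2.74188740e+00]), 'force': array([0.96404638, 0.48567482, 0.10958085]), 'moment': array([-0.039854  ,  0.00030445,  0.05509034]), 'gripper_force': 0.0, 'width': 0.08746319821738033} 0.0188
top {'vertical_fov': 52.02791356736372, 'cx': 279.3273291413187, 'cy': 208.56517416363369, 'view': array([[-0.02055213, -0.99956612,  0.02109919,  0.01690567],
       [-0.99717928,  0.01897018, -0.07261972,  0.58839803],
       [ 0.07218796, -0.02253217, -0.9971365 ,  1.04595246],
       [ 0.        ,  0.        ,  0.        ,  1.        ]])}
side {'vertical_fov': 50.767945683843685, 'cx': 281.39839848472576, 'cy': 207.2985849967272, 'view': array([[-0.99623515, -0.084047  , -0.02125146,  0.57010343],
       [-0.03879933,  0.65147968, -0.7576733 ,  0.09860324],
       [ 0.07752506, -0.75399623, -0.65228793,  1.0981951 ],
       [ 0.        ,  0.        ,  0.        ,  1.        ]])}
```

View pics/top0.png

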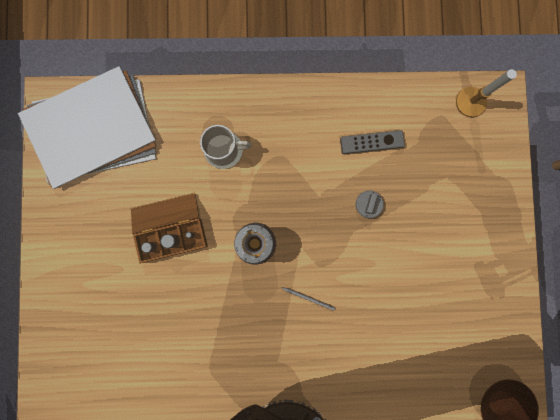

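View pics/side0.png

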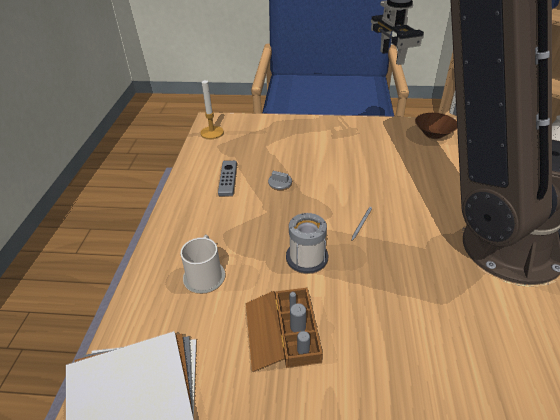

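The top view shows the box near (168,230) with cells at about (147,247), (168,241) and (188,235). The lantern is at (255,243), the cap at (370,204), the mug at (222,145), the remote at (372,142) and the pen at (310,299). I'll get rough positions next.

```bash
python3 - <<'E'
from h import *
p=camera_params("top"); im=cv2.imread("pics/top0.png")
for n,u,v,z in [("cellL",147,247,.06),("cellM",168,241,.067),("cellR",188,235,.056),("lantern",255,243,.11),("cap",370,204,.03),("mug",221,143,.09)]:
    print(n,onz(p,u,v,z).round(3))
a=cv2.resize(im[190:275,120:280],None,fx=4.9,fy=4.9,interpolation=cv2.INTER_CUBIC)
b=cv2.resize(im[180:230,340:400],None,fx=4,fy=4,interpolation=cv2.INTER_CUBIC)
a[:b.shape[0],-b.shape[1]:]=b   # cap inset? keep to the right top
cv2.imwrite("pics/crop0.png",a)
w=camera_params("wrist"); s=get_state()
V=np.array(w["view"]); print("fov",w["vertical_fov"],w["cx"],w["cy"])
from scipy.spatial.transform import Rotation as R
Rt=R.from_euler("xyz",s["ee_rot"]).as_matrix(); c=-V[:3,:3].T@V[:3,3]
print("cam in tool",Rt.T@(c-s["eef_pos"]), "fwd in tool",Rt.T@V[2,:3],"right in tool",Rt.T@V[0,:3]); print(Rt.round(3))
E
```

```text
cellL [0.501 0.32  0.06 ]
cellM [0.514 0.269 0.067]
cellR [0.527 0.224 0.056]
lantern [0.505 0.064 0.11 ]
cap [ 0.595 -0.219  0.03 ]
mug [0.74 0.14 0.09]
fov 63.33004675167155 278.08604953266126 212.5410139913746
cam in tool [ 0.0820928  -0.00060995 -0.15820386] fwd in tool [-2.99677654e-01 -9.01565766e-04  9.54040089e-01] right in tool [-3.19251560e-04  9.99999592e-01  8.44715908e-04]
[[-0.921 -0.389 -0.001]
 [-0.389  0.921  0.001]
 [ 0.     0.002 -1.   ]]
```

View pics/crop0.png

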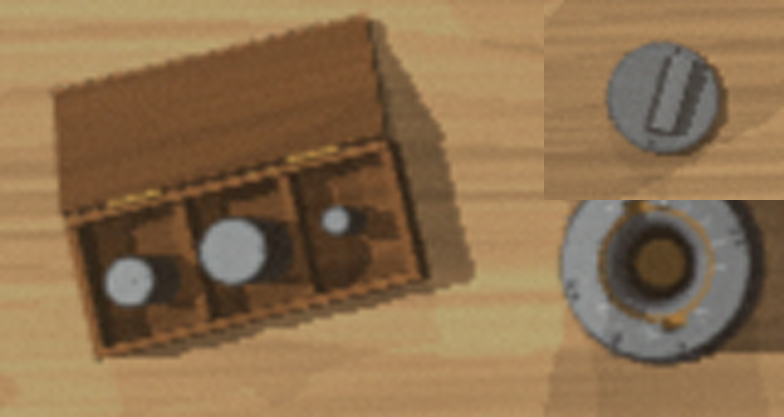

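The biggest cell is the one in the middle compartment, and the box is yawed about 0.25 rad. The lantern rim shows brass dogs near ±x. I'll move to a wrist viewpoint that covers both the lantern and the box.

```bash
cat >> h.py <<'E'
from scipy.spatial.transform import Rotation as Ro
def go(x,y,z,yaw):
    "shift cm and rotvec in tool axes to a tool-down pose"
    s=get_state(); A=Ro.from_euler("xyz",s["ee_rot"]); B=Ro.from_euler("xyz",[np.pi,0,yaw])
    print("t",round(s["t"],2),"shift cm",(A.inv().apply(np.array([x,y,z])-s["eef_pos"])*100).round(2),"rot",(A.inv()*B).as_rotvec().round(3),"q",s["q"].round(2))
E
python3 -c "
from h import *
go(.5,.16,.26,-1.33)"
```

```text
t 0.1 shift cm [-52.28  62.74  -3.34] rot [ 1.000e-03  1.000e-03 -1.412e+00] q [-0.88  0.36  0.01 -0.   -1.22 -0.29]
```

```bash
r='[8.7,-52.3,62.7,-3.3,0,0,-1.41]'; python3 -m creep '[[[8.7,-52.3,62.7,-3.3,0,0,-1.41],[8.7,-52.3,62.7,-3.3,0,0,-1.41],[8.7,-52.3,62.7,-3.3,0,0,-1.41],[8.7,-52.3,62.7,-3.3,0,0,-1.41],[8.7,-52.3,62.7,-3.3,0,0,-1.41],[8.7,-52.3,62.7,-3.3,0,0,-1.41],[8.7,-52.3,62.7,-3.3,0,0,-1.41],[8.7,-52.3,62.7,-3.3,0,0,-1.41],[8.7,-52.3,62.7,-3.3,0,0,-1.41],[8.7,-52.3,62.7,-3.3,0,0,-1.41],[8.7,-52.3,62.7,-3.3,0,0,-1.41],[8.7,-52.3,62.7,-3.3,0,0,-1.41],[8.7,-52.3,62.7,-3.3,0,0,-1.41],[8.7,-52.3,62.7,-3.3,0,0,-1.41],[8.7,-52.3,62.7,-3.3,0,0,-1.41],[8.7,-52.3,62.7,-3.3,0,0,-1.41],[8.7,-52.3,62.7,-3.3,0,0,-1.41],[8.7,-52.3,62.7,-3.3,0,0,-1.41]]]'
python3 - <<'E'
from h import *
import pickle
p=camera_params("wrist"); im=grab_frame("wrist"); print(get_state()["qd"].round(3),get_state()["q"].round(2))
pickle.dump((p,im),open("w1.pkl","wb")); cv2.imwrite("pics/w1.png",cv2.resize(im,(784,588),interpolation=cv2.INTER_CUBIC))
for n,X in [("big",(.514,.269,.067)),("lan",(.505,.064,.11))]: print(n,np.round(proj(p,X)))
E
```

```text
t: 2.35
eef_pos: [0.5004, 0.1586, 0.2599]
ee_rot: [-3.141, 0.0, -1.333]
force: [0.1, -0.4, 0.2]
width: 0.087
gripper_force: 0.0
[ 0.004  0.003  0.001  0.001 -0.001 -0.   ] [ 0.68  0.09 -0.26 -0.   -1.22 -0.44]
big [244. 276.]
lan [298.  92.]
```

View pics/w1.png

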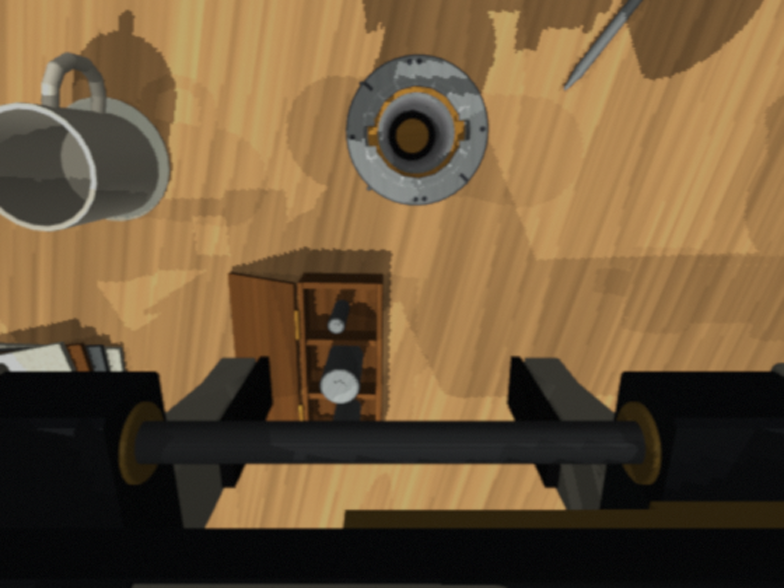

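The wrist view (in 784-px coordinates) shows the lantern rim centred near (418,130). The single dots are at (352,135) and (483,128), the bars at (366,85) and (464,177), and the double dots at top and bottom. The big cell's top is at (339,386), nub up, and the slim cell is at (336,326). Next I measure these.

```bash
python3 - <<'E'
from h import *
import pickle
from scipy.optimize import least_squares
p,im=pickle.load(open("w1.pkl","rb"))
hsv=cv2.cvtColor(im,cv2.COLOR_BGR2HSV)
def circ(P,r=None):
    f=lambda a:np.hypot(P[:,0]-a[0],P[:,1]-a[1])-(a[2] if r is None else r)
    s=least_squares(f,[*P.mean(0)[:2],.03],loss="soft_l1",f_scale=.001); return s.x.round(4),np.abs(s.fun).mean().round(5)
def blob(m,u,v):
    n,l,st,c=cv2.connectedComponentsWithStats(m.astype(np.uint8)); k=l[v,u]
    cs,_=cv2.findContours((l==k).astype(np.uint8),0,cv2.CHAIN_APPROX_NONE); return max(cs,key=len)[:,0],st[k]
gray=hsv[...,1]<70
L,st=blob(gray,330,115) if gray[115,330] else blob(gray,265,110); print(st)
P=np.array([onz(p,u,v,.11) for u,v in L]); print("lantern",circ(P))
c=circ(P)[0]
# dark marks on the rim
g=cv2.cvtColor(im,cv2.COLOR_BGR2GRAY).astype(int)
bg=cv2.medianBlur(g.astype(np.uint8),11).astype(int)
m=(bg-g>25).astype(np.uint8); n,l,s,ce=cv2.connectedComponentsWithStats(m)
for k in range(1,n):
    X=onz(p,*ce[k],.11); d=X[:2]-c[:2]; r=np.hypot(*d)
    if .030<r<.044: print(ce[k].round(1),"A",s[k,4],"r",r.round(4),"ang",np.degrees(np.arctan2(d[1],d[0])).round(1))
print("cell px",hsv[276,236:250,2],hsv[262:292,243,2],hsv[276,243])
m=(hsv[...,2]>110)&(hsv[...,1]<70); L,st=blob(m,243,276); print(st)
P=np.array([onz(p,u,v,.066) for u,v in L]); print("cell",circ(P))
# top view check
t=camera_params("top"); ti=cv2.imread("pics/top0.png"); h=cv2.cvtColor(ti,cv2.COLOR_BGR2HSV)
L,st=blob((h[...,2]>120)&(h[...,1]<60),168,241); print(st); P=np.array([onz(t,u,v,.066) for u,v in L]); print("cell top",circ(P))
E
```

```text
[ 247   39  101  107 5186]
lantern (array([0.5054, 0.0659, 0.0429]), np.float64(0.00026))
[302.5  39. ] A 2 r 0.0432 ang -80.9
[285.  41.] A 1 r 0.0429 ang -61.7
[289.  40.] A 3 r 0.043 ang -66.2
[310.9  40.9] A 14 r 0.0429 ang -90.3
[291.9  43.8] A 12 r 0.0398 ang -68.9
[299.   43.5] A 12 r 0.0397 ang -77.3
[298.5  54. ] A 2 r 0.0318 ang -77.0
[261.2  60.6] A 28 r 0.0406 ang -27.6
[344.5  73. ] A 32 r 0.0428 ang -142.7
[330.  68.] A 1 r 0.0342 ang -128.3
[333.6  92.6] A 40 r 0.0308 ang -163.3
[345.7  91.3] A 21 r 0.0412 ang -162.6
[250.3  97.3] A 13 r 0.0404 ang 16.6
[346.6 103.1] A 10 r 0.043 ang -175.6
[262. 103.] A 5 r 0.0312 ang 26.2
[249. 108.] A 3 r 0.0431 ang 28.3
[345. 109.] A 1 r 0.043 ang 177.8
[250.  111.5] A 2 r 0.0432 ang 32.3
[344.5 111.5] A 2 r 0.0433 ang 175.0
[251. 115.] A 1 r 0.0435 ang 36.2
[342. 117.] A 1 r 0.0432 ang 168.4
[340.5 119.5] A 2 r 0.0431 ang 165.2
[254.8 121.8] A 6 r 0.0432 ang 45.0
[339. 122.] A 1 r 0.0431 ang 162.0
[331.4 127.2] A 25 r 0.0406 ang 151.8
[263.3 133.6] A 12 r 0.044 ang 61.3
[327. 135.] A 1 r 0.043 ang 142.0
[325. 137.] A 1 r 0.0434 ang 138.8
[323. 138.] A 1 r 0.0432 ang 136.3
[274.5 140.5] A 2 r 0.0433 ang 76.5
[296.3 142.1] A 9 r 0.0399 ang 103.2
[302.5 141.5] A 12 r 0.0397 ang 111.1
[281. 143.] A 1 r 0.043 ang 84.7
[289.5 145.1] A 15 r 0.043 ang 95.1
cell px [160 159 159 159 160 159 158 160 159 159 156 153 155 158] [ 31  50  99 141 155 156 158 158 154 136 134 143 154 157 160 161 160 161
 162 167 175 175 175 176 170 142  77  34  32  31] [ 72   8 160]
[230 265  26  23 480]
cell (array([0.5155, 0.2701, 0.0145]), np.float64(0.00029))
[161 235  13  13 121]
cell top (array([0.5146, 0.2721, 0.0135]), np.float64(0.00064))
```

```bash
python3 -c "
from h import *
go(.5155,.2705,.13,-1.333);go(.5155,.2705,.05,-1.333)"
```

```text
t 2.4 shift cm [-10.5   -4.1   12.99] rot [-0.001  0.     0.   ] q [ 0.68  0.09 -0.26 -0.   -1.22 -0.44]
t 2.4 shift cm [-10.5   -4.09  20.99] rot [-0.001  0.     0.   ] q [ 0.68  0.09 -0.26 -0.   -1.22 -0.44]
```

```bash
python3 -m creep '[[[8.7,-10.5,-4.1,10,0,0,0],[8.7,-10.5,-4.1,10,0,0,0],[8.7,-10.5,-4.1,10,0,0,0],[8.7,-10.5,-4.1,13,0,0,0],[8.7,-10.5,-4.1,17,0,0,0],[8.7,-10.5,-4.1,21,0,0,0],[8.7,-10.5,-4.1,21,0,0,0],[4,-10.5,-4.1,21,0,0,0],[3,-10.5,-4.1,21,0,0,0],[3,-10.5,-4.1,21,0,0,0],[3,-10.5,-4.1,21,0,0,0],[3,-10.5,-4.1,21,0,0,0],[3,-10.5,-4.1,21,0,0,0],[3,-10.5,-4.1,21,0,0,0]]]' 20
```

```text
t: 4.15
eef_pos: [0.5155, 0.2712, 0.0496]
ee_rot: [-3.141, -0.0, -1.332]
force: [0.8, -0.5, 1.1]
width: 0.0323
gripper_force: 20.0
```

```bash
python3 -m creep '[[[3,0,0,-5,0,0,0],[3,0,0,-10,0,0,0],[3,0,0,-16,0,0,0],[3,0,0,-17,0,0,0],[3,0,0,-17,0,0,0]]]'; python3 - <<'E'
from h import *
go(.505,.0658,.22,-1.333)
for n in("wrist","side"):
    im=grab_frame(n); cv2.imwrite(f"pics/{n}2f.png",im)
    if n=="side":
        u,v=proj(camera_params(n),get_state()["eef_pos"]); print(u,v); u,v=int(u),int(v); b=im[max(v-60,0):v+75,u-80:u+80]
    else: a=im[230:420]
a=cv2.resize(a,(560*700//560,190*700//560)); b=cv2.resize(b,None,fx=2.4,fy=2.4,interpolation=cv2.INTER_CUBIC)
c=np.zeros((a.shape[0]+b.shape[0],700,3),np.uint8); c[:a.shape[0]]=a; c[a.shape[0]:,:b.shape[1]]=b; print(c.shape); cv2.imwrite("pics/held.png",c)
E
```

```text
t: 4.78
eef_pos: [0.5152, 0.2712, 0.2197]
ee_rot: [-3.141, 0.001, -1.332]
force: [-0.4, 0.1, -2.2]
width: 0.0325
gripper_force: 20.0
t 4.78 shift cm [19.71  5.84 -0.05] rot [-0.     0.001  0.001] q [ 0.82  0.21 -0.21 -0.   -1.15 -0.58]
298.26389991954284 257.56268552651983
(561, 700, 3)
```

View pics/held.png

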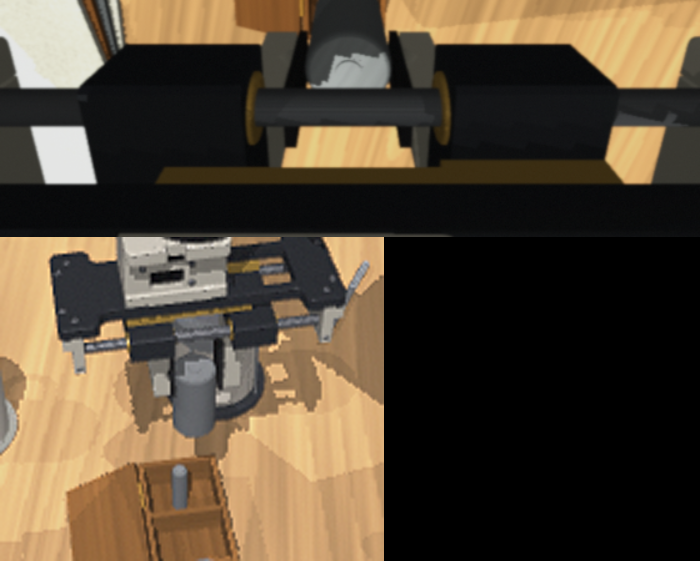

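```bash
python3 - <<'E'
from h import *
s=get_state(); e=s["eef_pos"]
p=camera_params("side"); c,d=ray(p,299,280.5); X=onz(p,299,280.5,e[2]-.0436); dh=d[:2]/np.hypot(*d[:2]); print("side centre",X[:2]+dh*.0165-e[:2])
w=camera_params("wrist"); print("nub",(onz(w,280,282,e[2]+.018)-e).round(4))
im=cv2.imread("pics/wrist2f.png"); h=cv2.cvtColor(im,cv2.COLOR_BGR2HSV)
print(h[255:305:2,282,2])
for q in np.arange(-.012,.013,.004):
    T=Ro.from_euler("xyz",s["ee_rot"]).apply([q,0,-.018]); print(q, np.round(proj(w,e+T),1))
E
```

```text
side centre [-0.00160214 -0.00025032]
nub [-0.0002 -0.0049  0.018 ]
[ 41  48  58  67  68  68  69  69  70 145 162 148 112 163 166 168 171 173
 173 172 171 170 155  49  26]
-0.012 [277.  313.4]
-0.008 [277.  306.1]
-0.004 [277.  298.6]
0.0 [276.9 291.1]
0.004 [276.9 283.4]
0.008 [276.9 275.6]
0.012 [276.9 267.7]
```

```bash
python3 -m creep '[[[3,19.65,5.84,0,0,0,0],[3,19.65,5.84,0,0,0,0],[3,19.65,5.84,0,0,0,0],[3,19.65,5.84,0,0,0,0],[3,19.65,5.84,3,0,0,0],[3,19.65,5.84,5,0,0,0],[3,19.65,5.84,6,0,0,0],[3,19.65,5.84,6.6,0,0,0],[3,19.65,5.84,7.2,0,0,0],[3,19.65,5.84,7.8,0,0,0],[3,19.65,5.84,8.2,0,0,0]]]'
```

```text
t: 6.25
eef_pos: [0.5052, 0.0664, 0.1374]
ee_rot: [-3.141, 0.0, -1.332]
force: [0.5, -0.9, -1.6]
width: 0.0321
gripper_force: 20.0
```

```bash
python3 -m creep '[[[3,0,0,0.5,0,0,0],[3,0,0,1,0,0,0],[3,0,0,1.5,0,0,0],[3,0,0,2,0,0,0],[3,0,0,2.3,0,0,0],[3,0,0,2.3,0,0,0]]]'
```

```text
t: 7.0
eef_pos: [0.505, 0.0663, 0.1143]
ee_rot: [3.141, -0.0, -1.332]
force: [0.4, -1.0, -2.1]
width: 0.0325
gripper_force: 20.0
```

Inserted without any contact force. Next I release and lift off, then look.

```bash
python3 -m creep '[[[4,0,0,0,0,0,0],[5,0,0,0,0,0,0],[5.5,0,0,0,0,0,0],[5.5,0,0,-4,0,0,0],[7,0,0,-10,0,0,0],[8.7,4,0,-12,0,0,0],[8.7,4,0,-12,0,0,0]]]'; python3 - <<'E'
from h import *
import pickle
p=camera_params("wrist"); im=grab_frame("wrist"); pickle.dump((p,im),open("w3.pkl","wb"))
u,v=map(int,proj(p,(.505,.066,.1))); print(u,v); cv2.imwrite("pics/w3.png",cv2.resize(im[max(0,v-70):v+70,u-80:u+80],None,fx=3,fy=3))
go(.48,-.19,.234,-2.0)
E
```

```text
t: 7.88
eef_pos: [0.5158, 0.0264, 0.2368]
ee_rot: [-3.137, 0.0, -1.333]
force: [0.3, -0.1, -0.3]
width: 0.0796
gripper_force: 0.0
279 243
t 7.92 shift cm [20.27  8.49  0.1 ] rot [-0.001  0.001  0.666] q [ 0.43  0.09 -0.32 -0.   -1.16 -0.2 ]
```

View pics/w3.png

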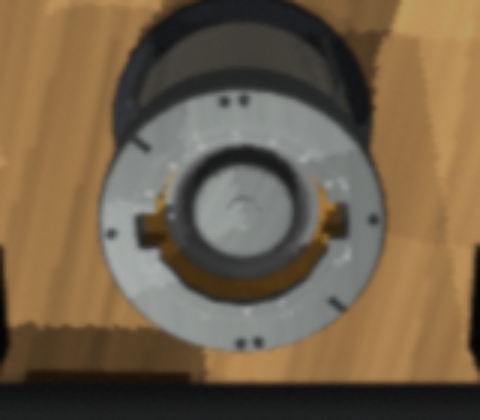

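The cell is seated in the tube, nub up, and the notches at (145,228) and (345,220) are clear. Next, the cap.

```bash
python3 -c "
from h import *
go(.525,-.2,.21,-.297)"
```

```text
t 7.92 shift cm [22.3   4.35  2.51] rot [-0.002 -0.    -1.037] q [ 0.43  0.09 -0.32 -0.   -1.16 -0.2 ]
```

```bash
python3 -m creep '[[[8.7,22.3,4.35,2.5,0,0,-1.037],[8.7,22.3,4.35,2.5,0,0,-1.037],[8.7,22.3,4.35,2.5,0,0,-1.037],[8.7,22.3,4.35,2.5,0,0,-1.037],[8.7,22.3,4.35,2.5,0,0,-1.037],[8.7,22.3,4.35,2.5,0,0,-1.037],[8.7,22.3,4.35,2.5,0,0,-1.037],[8.7,22.3,4.35,2.5,0,0,-1.037],[8.7,22.3,4.35,2.5,0,0,-1.037]]]'; python3 - <<'E'
from h import *
import pickle
p=camera_params("wrist"); im=grab_frame("wrist"); pickle.dump((p,im),open("w4.pkl","wb"))
u,v=map(int,proj(p,(.595,-.219,.02))); u0,v0=max(0,u-80),max(0,v-80); print(u0,v0); cv2.imwrite("pics/w4.png",cv2.resize(im[v0:v0+160,u0:u0+160],None,fx=3.5,fy=3.5))
E
```

```text
t: 9.05
eef_pos: [0.5252, -0.199, 0.2094]
ee_rot: [3.142, 0.0, -0.297]
force: [-0.8, -0.0, 0.1]
width: 0.0869
gripper_force: 0.0
195 35
```

View pics/w4.png

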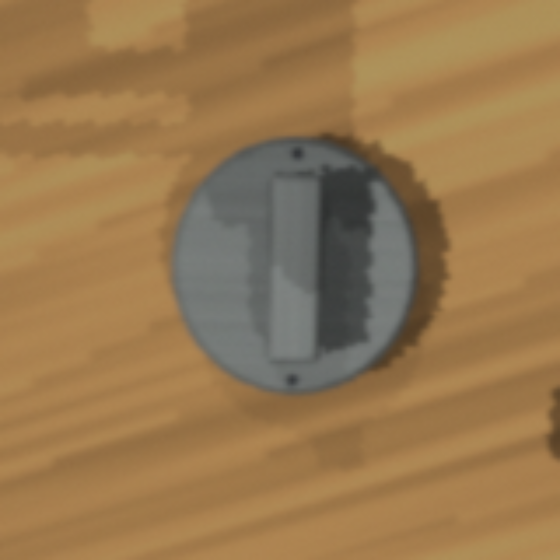

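The cap lies with its bar near vertical in the image, corners (272,175), (320,175), (270,360) and (317,360). The disc dots are at (297.5,153) and (291.5,380).

```bash
python3 - <<'E'
from h import *
import pickle
p,im=pickle.load(open("w4.pkl","rb"))
f=lambda u,v,z:onz(p,u/3.5+195,v/3.5+35,z)[:2]
a,b=f(297.5,153,.018),f(291.5,380,.018); d=a-b; print("dots",(a+b)/2,np.arctan2(d[1],d[0]),np.hypot(*d))
a,b=(f(273,175,.042)+f(320,175,.042))/2,(f(270,360,.042)+f(317,360,.042))/2; d=a-b; print("bar",(a+b)/2,np.arctan2(d[1],d[0]),np.hypot(*d))
from scipy.optimize import least_squares
g=(cv2.cvtColor(im,cv2.COLOR_BGR2HSV)[...,1]<70).astype(np.uint8); n,l=cv2.connectedComponents(g); k=l[110,260]
C=max(cv2.findContours((l==k).astype(np.uint8),0,1)[0],key=len)[:,0]; P=np.array([onz(p,u,v,.018) for u,v in C])
s=least_squares(lambda a:np.hypot(P[:,0]-a[0],P[:,1]-a[1])-a[2],[.595,-.219,.035],loss="soft_l1",f_scale=.001); print("disc",s.x)
th=-.32; c=(a+b)/2
go(*s.x[:2],.10,th); go(*s.x[:2],.023,th)
E
```

```text
dots [ 0.59676303 -0.22307298] -0.3234624636106775 0.061247390022331795
bar [ 0.59713764 -0.22325225] -0.3126799591249572 0.046488620127015996
disc [ 0.59728946 -0.22291812  0.03410313]
t 9.1 shift cm [ 7.59  0.18 10.95] rot [-0.     0.     0.024] q [-0.01  0.19 -0.27 -0.   -1.12  1.29]
t 9.1 shift cm [ 7.59  0.18 18.65] rot [-0.     0.     0.024] q [-0.01  0.19 -0.27 -0.   -1.12  1.29]
```

```bash
python3 -m creep '[[[6,7.6,0.2,8,0,0,0.024],[6,7.6,0.2,11,0,0,0.024],[6,7.6,0.2,14,0,0,0.024],[6,7.6,0.2,17,0,0,0.024],[6,7.6,0.2,18.75,0,0,0.024],[6,7.6,0.2,18.75,0,0,0.024],[3,7.6,0.2,18.75,0,0,0.024],[1,7.6,0.2,18.75,0,0,0.024],[1,7.6,0.2,18.75,0,0,0.024],[1,7.6,0.2,18.75,0,0,0.024],[1,7.6,0.2,18.75,0,0,0.024],[1,7.6,0.2,18.75,0,0,0.024]]]' 40; python3 -c "
from h import *
print(get_state()['eef_pos'])"
```

```text
t: 10.6
eef_pos: [0.5974, -0.2234, 0.0222]
ee_rot: [-3.142, -0.0, -0.319]
force: [-0.9, 0.8, 2.5]
width: 0.0138
gripper_force: 40.0
[ 0.59744523 -0.22344039  0.0222373 ]
```

```bash
python3 -m creep '[[[1,0,0,-5,0,0,0],[1,0,0,-10,0,0,0],[1,0,0,-17,0,0,0],[1,0,0,-17,0,0,0]]]'; python3 - <<'E'
from h import *
import pickle
p,im=pickle.load(open("w3.pkl","rb"))
f=lambda u,v:onz(p,u/3+199,v/3+173,.11)[:2]
for a,b in (((111,233),(373,219)),((249.5,343.5),(234,100.5)),((141.5,145),(337.5,304))):
    a,b=f(*a),f(*b); d=a-b; print((a+b)/2,np.degrees(np.arctan2(d[1],d[0])),np.hypot(*d))
go(.505,.0658,.19,.297)
E
```

```text
t: 11.1
eef_pos: [0.5998, -0.2241, 0.1975]
ee_rot: [-3.14, -0.009, -0.318]
force: [0.2, 0.8, -1.7]
width: 0.0137
gripper_force: 40.0
[0.50493243 0.06613514] 17.006645209400396 0.07933610772990249
[0.5047587 0.0663133] 107.0317581081571 0.07965536125994852
[0.50481047 0.06625658] -27.64398752323694 0.0788363409698354
t 11.1 shift cm [-18.08 -24.57   0.63] rot [ 0.002 -0.009 -0.615] q [-0.05  0.32 -0.12  0.   -1.13  1.3 ]
```

```bash
python3 -m creep '[[[1,-18.1,-24.6,0.6,0,0,-0.615],[1,-18.1,-24.6,0.6,0,0,-0.615],[1,-18.1,-24.6,0.6,0,0,-0.615],[1,-18.1,-24.6,0.6,0,0,-0.615],[1,-18.1,-24.6,0.6,0,0,-0.615],[1,-18.1,-24.6,0.6,0,0,-0.615],[1,-18.1,-24.6,0.6,0,0,-0.615],[1,-18.1,-24.6,0.6,0,0,-0.615],[1,-18.1,-24.6,0.6,0,0,-0.615]]]'; python3 - <<'E'
from h import *
print(get_state()["q"].round(2),get_state()["eef_pos"])
go(.5048,.0662,.14,.297)
import pickle
p=camera_params("wrist"); im=grab_frame("wrist"); pickle.dump((p,im),open("w5.pkl","wb"))
cv2.imwrite("pics/w5.png",cv2.resize(im[150:400,140:420],None,fx=2.2,fy=2.2))
E
```

```text
t: 12.22
eef_pos: [0.5027, 0.0658, 0.1858]
ee_rot: [3.141, 0.001, 0.294]
force: [0.2, -1.0, -0.8]
width: 0.0137
gripper_force: 40.0
[ 0.52  0.11 -0.41  0.   -1.05  1.35] [0.50269221 0.06580563 0.18578556]
t 12.22 shift cm [0.22 0.02 4.58] rot [ 0.     0.001 -0.003] q [ 0.52  0.11 -0.41  0.   -1.05  1.35]
```

View pics/w5.png

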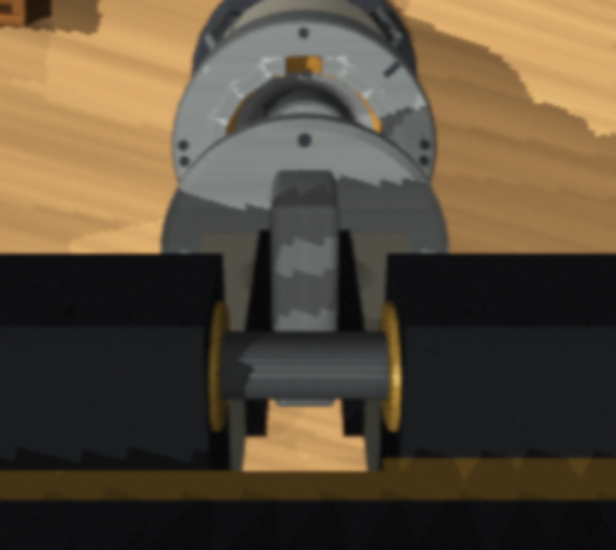

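The cap dot (305,140), the notch (304,65) and the rim dot (304,33) are in line. I'll check the cap's centre in the hand.

```bash
python3 - <<'E'
from h import *
import pickle
p,im=pickle.load(open("w5.pkl","rb")); e=get_state()["eef_pos"]; x=np.array([np.cos(.296),np.sin(.296)])
X=onz(p,140+305/2.2,150+140/2.2,e[2]-.0042)[:2]-.0306*x; print("cap-tcp",X-e[:2], "along x",(X-e[:2])@x)
Y=onz(p,140+304/2.2,150+33/2.2,.11)[:2]-.0398*x; print("lantern",Y)
E
```

```text
cap-tcp [-0.00089821 -0.00153087] along x -0.0013056934332252954
lantern [0.50483742 0.06543276]
```

```bash
python3 -m creep '[[[1,0.28,0,1.5,0,0,0],[1,0.28,0,3,0,0,0],[1,0.28,0,4.2,0,0,0],[1,0.28,0,4.7,0,0,0],[1,0.28,0,5.1,0,0,0],[1,0.28,0,5.4,0,0,0],[1,0.28,0,5.7,0,0,0],[1,0.28,0,5.9,0,0,0]]]'
```

```text
t: 13.28
eef_pos: [0.5053, 0.0677, 0.1271]
ee_rot: [-3.142, -0.0, 0.296]
force: [0.2, -0.2, -0.6]
width: 0.0136
gripper_force: 40.0
```

```bash
python3 -m creep '[[[1,0,0.05,0.2,0,0,0],[1,0,0.05,0.4,0,0,0],[1,0,0.05,0.55,0,0,0],[1,0,0.05,0.6,0,0,0],[1,0,0.05,0.6,0,0,0],[1,0,0.05,0.6,0,0,0]]]'
```

```text
t: 14.02
eef_pos: [0.5056, 0.0673, 0.1213]
ee_rot: [-3.142, -0.001, 0.296]
force: [-0.9, 0.0, 2.1]
width: 0.0137
gripper_force: 40.0
```

```bash
python3 -m creep '[[[1,0,0,0.05,0,0,0],[1,0,0,0.05,0,0,0],[1,0,0,0.05,0,0,0.1],[1,0,0,0.05,0,0,0.2],[1,0,0,0.05,0,0,0.3],[1,0,0,0.05,0,0,0.3]]]'; python3 -c "
from station import *
s=get_state();print(s['moment'],s['force'])"
```

```text
t: 14.78
eef_pos: [0.5058, 0.067, 0.1211]
ee_rot: [3.141, -0.001, -0.005]
force: [-0.4, -2.1, 5.7]
width: 0.0137
gripper_force: 40.0
[-0.80540284  0.30922008  0.08616722] [-0.43922538 -2.14332393  5.68603374]
```

```bash
python3 -m creep '[[[1,0,0,0,0,0,0.1],[1,0,0,0,0,0,0.2],[1,0,0,0,0,0,0.3],[1,0,0,0,0,0,0.4],[1,0,0,0,0,0,0.5],[1,0,0,0,0,0,0.5],[1,0,0,0,0,0,0.5],[1,0,0,0,0,0,0.5]]]'; python3 - <<'E'
from h import *
s=get_state();print(s['moment'],s['force'],s["ee_rot"])
p=camera_params("wrist"); im=grab_frame("wrist")
cv2.imwrite("pics/w6.png",cv2.resize(im[150:400,140:420],None,fx=2.2,fy=2.2))
for n,r,a,z in (("bar",.0406,17-45,.11),("capdot",.0306,np.degrees(s["ee_rot"][2]),s["eef_pos"][2]-.0042)):
    a=np.radians(a); X=(.5048+r*np.cos(a),.0662+r*np.sin(a),z); u,v=proj(p,X); print(n,(u-140)*2.2,(v-150)*2.2)
E
```

```text
t: 15.78
eef_pos: [0.5058, 0.0669, 0.1212]
ee_rot: [-3.141, -0.001, -0.503]
force: [-0.7, -2.5, 5.6]
width: 0.0139
gripper_force: 40.0
[-0.86222133  0.25859449 -0.00247638] [-0.67363906 -2.50458139  5.61221624] [-3.14147299e+00 -1.01880348e-03 -5.03346383e-01]
bar 301.94562012942606 89.81982548459366
capdot 304.54492701336255 139.89648647541495
```

View pics/w6.png

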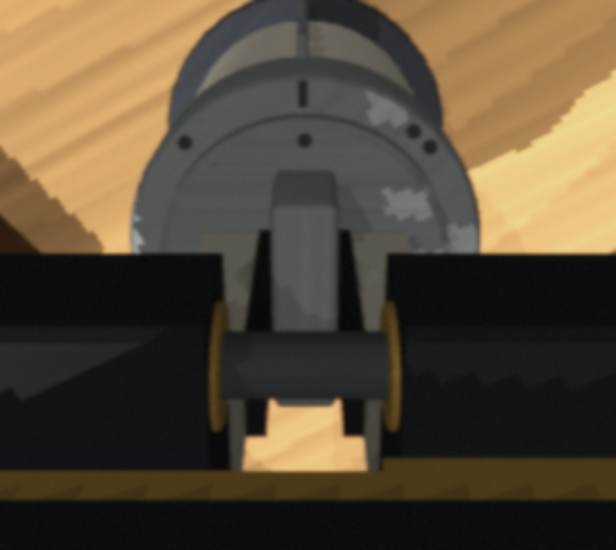

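The cap dot (304,140) is in line with the bar mark (303,94), and the cap is flat on the neck. I'll hold briefly and re-read the wrist moment before handing in.

```bash
python3 -m creep '[[[1,0,0,0,0,0,0],[1,0,0,0,0,0,0],[1,0,0,0,0,0,0],[1,0,0,0,0,0,0]]]' ; python3 - <<'E'
from h import *
s=get_state();print(s['moment'],s["joint_efforts"],s["ee_rot"][2],s["qd"].round(4))
E
python3 -m creep '[[[1,0,0,0,0,0,0.03],[1,0,0,0,0,0,0.03]]]'; python3 - <<'E'
from h import *
s=get_state();print(s['moment'],s["joint_efforts"],s["ee_rot"][2])
E
```

```text
t: 16.32
eef_pos: [0.5058, 0.0669, 0.1212]
ee_rot: [-3.142, -0.001, -0.503]
force: [-0.2, -2.2, 5.5]
width: 0.0136
gripper_force: 40.0
[-0.85531512  0.28167922  0.07705587] [  1.05496321 -36.8435812   23.14071178   4.50439408   0.63196717
  -0.06800185] -0.5033765651243147 [-0.     -0.0007 -0.0003 -0.0013  0.0005  0.0014]
t: 16.58
eef_pos: [0.5058, 0.0669, 0.1212]
ee_rot: [-3.142, -0.001, -0.534]
force: [-0.7, -2.6, 6.8]
width: 0.0138
gripper_force: 40.0
[-0.89983665  0.37635186  0.09141032] [  1.01947177 -36.79596663  23.19322407   4.49350655   0.67733333
  -0.2985704 ] -0.5336680563834213
```

```bash
python3 -c "
from station import *
print(job_done())"
```

```text
the job is handed in; nothing more can be done
None
```

I handed the job in at about 16.6 s: the D cell is in the tube, nub up, and the cap is seated and still gripped, turned about 48° clockwise, 3° past the bar mark but inside the 35–55° window and well short of the lock click. The hand-in returned no verdict, and I couldn't read the switch ring directly.

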